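# Spear the blue napkin ring on the drying rod and hang it to drip

### The job

Run the bamboo drying rod through the blue napkin ring lying in the grey tray, lift the ring out on the rod without the gripper touching it, and lay the rod across both forks of the drip stand so that the ring hangs free between them. Let go of the rod. Never let the ring fall onto the counter or the stand's base, and leave the white ring and everything else on the counter where it is.

Things in the scene. Friction and masses are not known exactly. Their poses are not given: they have to be found in the camera images.
- rod_grip (a point): Centre of the square dark handle of the loose bamboo drying rod, on the rod's axis. The rod (30 g) is 240 mm long and lies on the counter, axis 8 mm above it, tip roughly to the robot's left (+y). +x of this frame runs along the rod from handle to tip, z is up. The handle is 16 x 16 mm and 60 mm long (from -30 to +30 mm along x here); beyond it a 12 mm round shaft runs to a 16 mm ball whose end is at x = +210 mm.
- rod_mid (a point): Middle of the rod's length, on its axis, 90 mm from rod_grip towards the tip; axes as rod_grip. The rod balances some 15 mm from here towards the handle.
- blue_ring_center (a point): Centre of the blue ceramic napkin ring (about 60 g): outer diameter 50 mm, bore 36 mm, 30 mm wide. Its bore axis is this frame's y, level, roughly along world y; open at both ends. It lies loose on its curved side between two small ribs of the tray, centre about 45 mm above the counter; low stops at both its ends reach 21 mm below its centre, so they do not cover the bore. It lifts straight up.
- white_ring_center (a point): Centre of the white ceramic napkin ring, same size and axes, in the tray's other seat, 90 mm beside the blue one across their axes. Which seat holds which ring varies. To be left alone.
- tray_caddy: Fixed grey plastic caddy with its tray pulled out; origin under the tray's centre on the counter, x along the tray away from the robot, the ring axes along its y. Tray 190 x 110 mm, 18 mm high, with the two ring seats at x = -45 and +45 mm; a darker block, 50 x 130 x 60 mm high, stands at x = +90 to +140 mm.
- drip_stand: Fixed stand: white base 170 x 70 x 12 mm with two steel V-forks of 8 mm wire at x = -60 and +60 mm (x is the line on which the rod lies, roughly world +y). Origin under the base's centre on the counter. Each V opens upward in the y-z plane, vertex at 90 mm height, arms 35 degrees off vertical, tips 135 mm high and 63 mm apart. The rod's 12 mm shaft lies settled with its axis 107 mm above the counter, at y = 0.
- stand_mid (a point): Point half-way between the two forks where the axis of the settled rod passes, 107 mm above the counter; axes as drip_stand. The ring hanging on the settled rod has its centre 12 mm below here.
- bottle: Aluminium bottle with black flip-top lid, 70 mm across, 212 mm tall, standing; origin under its centre. Bystander.
- snack_box: Closed teal plastic snack box, 116 x 166 x 52 mm; origin under its centre. Bystander.
- egg_cup_a: White ceramic egg cup, 50 mm across, 66 mm tall; origin under its centre. Bystander.
- egg_cup_b: Cream ceramic egg cup, same size; origin under its centre. Bystander.
- bamboo_fork: Flat bamboo fork, 195 mm long, 5 mm thick, lying; origin near its middle, on the counter. Bystander.

How it is judged:
By the outcome, as a careful person would: the job done as asked, in the order asked, and still so for the second after the job is handed in, with the robot touching nothing.
It also fails if it takes over 62 s, if anything falls off the work surface, if the arm or the gripper's body presses on something with over 40 N, if the wrist force passes 120 N, or if a joint passes its speed limit or range.

### The arm

A 7-joint arm with a two-finger parallel gripper is mounted at the origin on the work surface. World frame = base frame: x ahead of the robot, y to its left, z up, the work surface at z = 0. Lengths are in m, angles in rad, forces in N, time in s.
With the tool pointing down it reaches from about 0.4 to 0.85 m from the base axis. Payload 4.4 kg.
Tool frame: the origin (TCP) lies at the very end of the fingers, on their centre line; the grasp point (between the pads) lies 19 mm behind it (bot.tcp_to_grasp is the distance from the TCP to the grasp point, in m); z points along the fingers, y is the line along which they close (so a half turn about z gives the same grasp; the last joint's range is limited). The gripper opens to 94 mm and grips with 3 to 60 N. Pads are 16 mm wide; open, the fingers measure 119 mm over their backs; the gripper's body (75 mm by 177 mm) begins 78 mm behind the grasp point.
Start: joints at [1.185, 0.628, 0.038, 1.517, -0.027, 0.996, -0.02], TCP at [0.204, -0.617, 0.205] pointing down, gripper open.
Joint ranges: [-3.06, 3.06], [-0.37, 2.12], [-1.25, 1.32], [0.18, 2.47], [-1.1, 4.24], [0.23, 1.98], [-2.94, 2.94]. Speed limits (rad/s): [2.57, 2.57, 3.14, 3.14, 3.14, 3.14, 3.14].

### API

Orientations are given as a unit quaternion [x, y, z, w].
In Python, from cell import monitor, cams, bot gives the robot as it stands. The module is installed in compiled form; this text tells all that it offers.
- The arm moves only by the tool drive_tool, never from a script. Its argument "commands" is one flat list of numbers, 4 for each row, row after row: the shift along the world's x, y, z in cm, then the turn about the world's z in degrees. In form: [x, y, z, roll, x, y, z, roll, ...]. A call has 1 to 20 rows; each row is the pose to reach, as a shift and turn from the pose commanded when the call began; what a row does not reach only later rows make up. A row lasts 1/10 s, in which the tool goes at most 50 mm and 8.59 degrees, less where a joint would pass 70% of its speed; a pose out of reach is approached as far as the arm can. A call with a gripper value outside its range is refused whole. "hand" is the opening in per cent of the stroke, from 0 (shut) to 100 (fully open), set as the call begins (left out, the last holds). The fingers move at their own pace and stop on an object; "force" is the grip in N (left out, the last holds). Time passes only in rows, so rows that repeat a pose let the fingers close. It gives the time, the measured TCP pose, the force, the opening and the grip force at its end, in the units of the state.
- monitor.get_state(): the state, without advancing time (a new reading comes with each control period).
- cams.read_camera(name): name is "scene" or "top" or "wrist"; returns a dict with "image" (480x640x3 uint8, red, green, blue), "range_z" (480x640 float32, m along the optical axis (not along the pixel's ray), 0 where there is no reading), "mtx" (3x3 intrinsics, pixels), "camera_from_world" (4x4, takes a point from world to camera coordinates). Camera axes: x right, y up, looking along -z (the intrinsics and any distortion apply to the point x, -y, -z); pixel columns grow to the right and rows downward; lengths in m; the calibration is good to about 2 mm. The wrist camera is an equidistant fisheye: a pixel r from the principal point sees the ray r / f radians off the axis. A picture is of the moment at which its call begins.
- bot.close_job(): hands the job in; it is judged then, once.
The state is a dict: "time": time; "joint_positions": joint angles; "dq": joint speeds; "joint_torque": joint torques, N m; "position": TCP position; "tcp_rot": TCP orientation; "ft_force": force on the tool from outside, world axes, zero at the start; "torque": the same for the moment, N m; "gripper_width": opening from 0.0 (shut) to 1.0 (fully open); "gripper_force": force on a finger pad.
Only numpy, scipy, OpenCV 4.12 (cv2) and the standard library are available. Lean on these libraries where they do the work, as an engineer would, in place of code of your own. Each camera call takes 0.05 s, during which the arm holds its last target. There are 200 camera calls.

## Working session

There is one attempt and no reset: what is moved stays moved. The work goes in short steps, Python scripts to look and compute and a tool call to move; the robot and the scene stay as the last step left them, time stands still between calls to the robot, and variables do not carry over. Pictures are saved under pics/ and viewed, at most 10 in all, crops included, and the job is handed in when it is done.

Besides the shell and the picture viewer there is one more tool, called after "Emit:" by a JSON object that holds its "name" and its "arguments". drive_tool: Moves the arm, as the interface text tells. Its arguments: {"type":"object","properties":{"commands":{"type":"array"},"hand":{"type":"number"},"force":{"type":"number"}},"required":["commands"]}

```bash
mkdir -p pics; cat > h.py <<'E'
import numpy as np, cv2
from cell import monitor, cams, bot
def shot(n,f=None):
    r=cams.read_camera(n)
    if f: cv2.imwrite('pics/'+f,cv2.cvtColor(r['image'],cv2.COLOR_RGB2BGR))
    return r
def world(r):
    "per-pixel world points from depth (pinhole)"
    z=r['range_z'];K=r['mtx'];v,u=np.mgrid[:480,:640]
    p=np.stack([(u-K[0,2])/K[0,0]*z,-(v-K[1,2])/K[1,1]*z,-z,np.ones_like(z)],-1)
    return (p@np.linalg.inv(r['camera_from_world']).T)[...,:3]
E
python3 - <<'E'
from h import *
for n in('top','scene'):
    r=shot(n,n+'1.png'); np.savez(n+'1.npz',**r); print(r['mtx'],r['camera_from_world'])
print(monitor.get_state())
E
```

```text
[[442.27587743   0.         317.85217421]
 [  0.         442.27587743 238.63726527]
 [  0.           0.           1.        ]] [[-0.15601321 -0.98775396  0.00141255  0.04730355]
 [ 0.96323364 -0.1518233   0.22165433 -0.55143633]
 [-0.21872549  0.03594162  0.97512428 -0.88730797]
 [ 0.          0.          0.          1.        ]]
[[595.01262407   0.         319.51362798]
 [  0.         595.01262407 242.10809031]
 [  0.           0.           1.        ]] [[ 0.81040384  0.58556063  0.01908809 -0.41133193]
 [-0.44859853  0.59923605  0.66308032  0.17990364]
 [ 0.37683546 -0.54592573  0.74830484 -1.56894767]
 [ 0.          0.          0.          1.        ]]
{'time': 0.1, 'joint_positions': array([ 1.18523729,  0.62920184,  0.03846222,  1.51823469, -0.02693654,
        0.99631737, -0.01994483]), 'dq': array([-0.00096401, -0.00177489,  0.00067409, -0.00281721,  0.00192798,
        0.00033822,  0.00127874]), 'joint_torque': array([ 2.91016950e-03, -5.50784254e+01,  1.14740297e+00, -1.87114048e+01,
       -5.22132602e-02,  1.92500238e-02,  5.96428549e-05]), 'position': array([ 0.20413672, -0.61649738,  0.20469065]), 'tcp_rot': array([ 9.87240062e-01,  1.59236882e-01, -1.68436078e-04, -8.04270817e-04]), 'ft_force': array([ 0.11421822,  0.11768097, -0.09472424]), 'torque': array([-0.02605841,  0.02910118,  0.03686016]), 'gripper_force': 0.0, 'gripper_width': 0.9974520102656905}
```

View pics/top1.png

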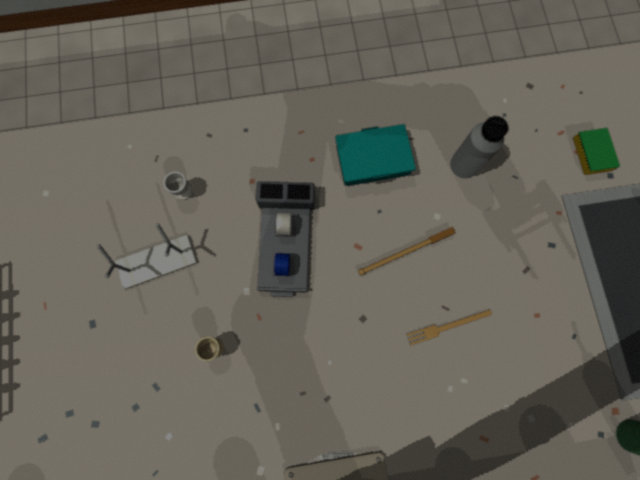

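View pics/scene1.png

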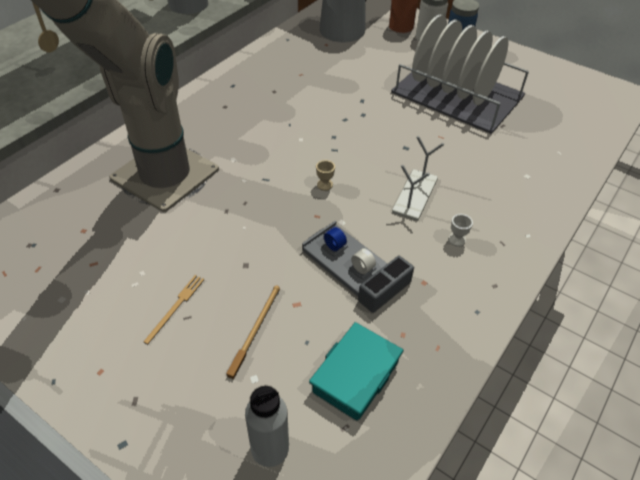

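The top view shows the rod, with its handle at about (442,236) and its tip at (360,271). It also shows the blue ring at (283,264), the white ring at (284,224), and the stand base at (157,261) with forks near (115,258) and (183,243). The scene view agrees.

```bash
cat > m.py <<'E'
from h import *
np.set_printoptions(precision=4,suppress=True)
def ax(P):
    c=P.mean(0);w=np.linalg.svd(P[:,:2]-c[:2],full_matrices=False)[2][0]
    if w[1]<0:w=-w
    t=(P[:,:2]-c[:2])@w; return c,w,np.degrees(np.arctan2(w[1],w[0])),t.min(),t.max()
for n,rod,blue,base in(('top',(225,350,275,460),(245,270,280,300),(235,105,292,205)),('scene',(280,220,380,285),(220,318,255,352),(165,385,225,445))):
    r=dict(np.load(n+'1.npz'));W=world(r);hsv=cv2.cvtColor(r['image'],cv2.COLOR_RGB2HSV)
    def sel(b,m):
        k=np.zeros((480,640),bool);k[b[0]:b[2],b[1]:b[3]]=1;return W[k&m&(r['range_z']>0)]
    H,S,V=hsv[...,0],hsv[...,1],hsv[...,2]
    P=sel(rod,(H>5)&(H<25)&(S>110)); c,w,a,t0,t1=ax(P)
    print(n,'rod',len(P),c,a,c[:2]+w*t0,c[:2]+w*t1,t1-t0,'z',np.percentile(P[:,2],[5,50,95]))
    P=sel(blue,(H>105)&(H<130)&(S>140)); print('blue',len(P),P.min(0),P.max(0),P.mean(0),ax(P[P[:,2]>.06])[:3])
    P=sel(base,(S<60)&(V>110)&(W[...,2]>.006)&(W[...,2]<.02)); rc=cv2.minAreaRect(P[:,:2].astype(np.float32)*1000);print('base',len(P),np.median(P[:,2]),rc)
    for lo,hi in((.07,.10),(.1,.15)):
        P=sel((base[0]-40,base[1]-20,base[2],base[3]+30),(W[...,2]>lo)&(W[...,2]<hi)); 
        cl=P[np.argsort(P[:,1])];print(lo,cl[::max(1,len(cl)//24)].tolist() and np.round(cl[::max(1,len(cl)//24)],3).tolist())
    P=sel((200,250,300,320) if n=='top' else (220,300,300,400),(W[...,2]>.012)&(W[...,2]<.022));print('tray',cv2.minAreaRect(P[:,:2].astype(np.float32)*1000),ax(P)[2])
E
python3 m.py
```

```text
top rod 521 [ 0.5069 -0.2394  0.0132] 104.22101626790798 [ 0.5344 -0.3479] [ 0.4764 -0.1189] 0.23624177529910448 z [0.0088 0.0134 0.0174]
blue 305 [0.4868 0.0279 0.0167] [0.533  0.0619 0.0727] [0.5096 0.0445 0.0618] (array([0.5117, 0.0454, 0.0666]), array([-0.98  ,  0.1989]), np.float64(168.53027757973044))
base 1818 0.011076844739379421 ((570.544189453125, 328.0999755859375), (70.23291778564453, 168.77581787109375), 12.132842063903809)
0.07 [[0.578, 0.264, 0.099], [0.583, 0.265, 0.076], [0.586, 0.265, 0.093], [0.584, 0.266, 0.092], [0.582, 0.266, 0.079], [0.58, 0.266, 0.078], [0.587, 0.266, 0.095], [0.58, 0.267, 0.07], [0.589, 0.267, 0.099], [0.583, 0.268, 0.097], [0.586, 0.268, 0.096], [0.586, 0.27, 0.096], [0.581, 0.271, 0.097], [0.585, 0.274, 0.093], [0.557, 0.381, 0.095], [0.56, 0.382, 0.079], [0.555, 0.382, 0.098], [0.56, 0.382, 0.093], [0.555, 0.382, 0.093], [0.554, 0.383, 0.074], [0.559, 0.383, 0.073], [0.558, 0.383, 0.077], [0.562, 0.383, 0.095], [0.558, 0.384, 0.093], [0.566, 0.385, 0.095], [0.556, 0.385, 0.078], [0.561, 0.385, 0.099], [0.555, 0.386, 0.076], [0.56, 0.386, 0
[... 1802 characters left out ...]
.093]]
0.1 [[0.556, 0.256, 0.136], [0.559, 0.261, 0.13], [0.559, 0.262, 0.127], [0.56, 0.263, 0.133], [0.573, 0.264, 0.111], [0.579, 0.266, 0.103], [0.571, 0.267, 0.114], [0.605, 0.269, 0.116], [0.608, 0.27, 0.126], [0.593, 0.271, 0.104], [0.6, 0.272, 0.107], [0.614, 0.274, 0.126], [0.61, 0.275, 0.13], [0.531, 0.374, 0.138], [0.53, 0.378, 0.132], [0.535, 0.38, 0.133], [0.539, 0.381, 0.119], [0.54, 0.383, 0.121], [0.539, 0.385, 0.125], [0.535, 0.386, 0.123], [0.576, 0.387, 0.114], [0.548, 0.388, 0.111], [0.59, 0.389, 0.135], [0.585, 0.39, 0.129], [0.577, 0.392, 0.108]]
tray ((573.7271728515625, 33.928375244140625), (118.1113052368164, 251.64195251464844), 76.55449676513672) 170.27590606163514
```

Both views agree on these estimates:
- **Rod:** heading about 104.5°, grip at about (0.5285, -0.320).
- **Blue ring:** about (0.513, 0.045), axis heading about 79.5°.
- **Stand:** centre about (0.571, 0.327), line heading about 102.5°. Fork spacing measures 120 mm, as specified.

Next I move above the handle. The tool's y axis must turn from -71.7° to 14.5°.

Emit:
{"name": "drive_tool", "arguments": {"commands": [32.4,29.7,-4,86.2,32.4,29.7,-4,86.2,32.4,29.7,-4,86.2,32.4,29.7,-4,86.2,32.4,29.7,-4,86.2,32.4,29.7,-4,86.2,32.4,29.7,-4,86.2,32.4,29.7,-4,86.2,32.4,29.7,-4,86.2,32.4,29.7,-4,86.2,32.4,29.7,-4,86.2,32.4,29.7,-4,86.2,32.4,29.7,-4,86.2,32.4,29.7,-4,86.2], "hand": 60, "force": 50}}

```text
time: 1.5
position: [0.5275, -0.3212, 0.1655]
tcp_rot: [0.613, 0.79, -0.0, 0.0]
ft_force: [-0.5, 0.3, -0.3]
gripper_width: 0.601
gripper_force: 0.0
```

```bash
python3 - <<'E'
from h import *
r=shot('wrist','w1.png');np.savez('w1.npz',**r)
s=monitor.get_state();print(r['mtx'],r['camera_from_world'],s['time'],s['position'],s['tcp_rot'],s['joint_positions'])
C=np.linalg.inv(r['camera_from_world']);print(C[:3,3])
E
```

```text
[[371.64829954   0.         325.23251018]
 [  0.         371.64829954 232.35004183]
 [  0.           0.           1.        ]] [[ 0.96889262  0.24747766 -0.00137749 -0.4320284 ]
 [-0.23843408  0.9319662  -0.2731084   0.44253704]
 [-0.06630445  0.26494115  0.96198228 -0.23276974]
 [ 0.          0.          0.          1.        ]] 1.55 [ 0.52772192 -0.32097     0.16560163] [ 6.13149642e-01  7.89966734e-01 -2.67329086e-04  6.01718805e-05] [ 0.72361557  0.6462498  -0.36501089  1.6476291   0.27882761  0.89942096
  0.50198007]
[ 0.50867136 -0.2438419   0.34418583]
```

View pics/w1.png

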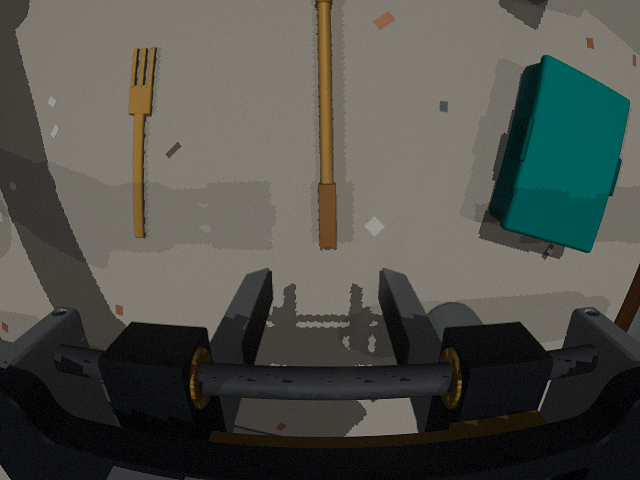

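The wrist view shows the handle from (327,183) to (328,248), centred between the fingers, with the shaft running up to (324,0). I'll cast fisheye rays onto its top plane.

```bash
cat >> h.py <<'E'
def ray(r,uv,z):
    "wrist fisheye pixels -> world points on plane z"
    K=r['mtx'];d=(np.atleast_2d(uv)-K[:2,2])/K[0,0];t=np.linalg.norm(d,axis=1,keepdims=True)
    s=np.sin(t)/np.maximum(t,1e-9);c=np.c_[d[:,:1]*s,-d[:,1:]*s,-np.cos(t)]
    C=np.linalg.inv(r['camera_from_world']);w=c@C[:3,:3].T;o=C[:3,3]
    return o+w*((z-o[2])/w[:,2])[:,None]
def axis(P):
    c=P.mean(0);w=np.linalg.svd(P[:,:2]-c[:2],full_matrices=False)[2][0];w=w*np.sign(w[1])
    return c[:2],w,np.degrees(np.arctan2(w[1],w[0]))
E
python3 - <<'E'
from h import *
r=dict(np.load('w1.npz'));h=cv2.cvtColor(r['image'],cv2.COLOR_RGB2HSV)
m=(h[...,0]>4)&(h[...,0]<25)&(h[...,1]>110);m[:,:290]=0;m[:,350:]=0;m[260:]=0
v,u=np.nonzero(m)
for a,b,z in((10,175,.010),(188,262,.014)):
    k=(v>a)&(v<b);P=ray(r,np.c_[u[k],v[k]],z);c,w,A=axis(P);t=(P[:,:2]-c)@w;print(c,A,c+w*t.min(),c+w*t.max(),t.max()-t.min(),h[v[k],u[k]].mean(0))
wid=[(m[i].sum()) for i in range(0,260,4)];print(wid)
E
```

```text
[ 0.4994955  -0.21077843] 105.27993177037003 [ 0.51914499 -0.28270385] [ 0.47941981 -0.13729295] 0.15073957167158786 [ 18.30160985 162.52746212 120.04782197]
[ 0.52968529 -0.32090726] 105.16851446986999 [ 0.53706604 -0.34813207] [ 0.52269973 -0.29514017] 0.05490475151484475 [ 15.26977688 162.24239351 103.13083164]
[np.int64(17), np.int64(13), np.int64(14), np.int64(12), np.int64(13), np.int64(13), np.int64(14), np.int64(13), np.int64(13), np.int64(13), np.int64(13), np.int64(13), np.int64(13), np.int64(13), np.int64(13), np.int64(12), np.int64(13), np.int64(13), np.int64(13), np.int64(13), np.int64(13), np.int64(13), np.int64(13), np.int64(13), np.int64(13), np.int64(13), np.int64(13), np.int64(13), np.int64(13), np.int64(13), np.int64(13), np.int64(13), np.int64(12), np.int64(12), np.int64(13), np.int64(13), np.int64(13), np.int64(13), np.int64(13), np.int64(13), np.int64(13), np.int64(13), np.int64(12), np.int64(13), np.int64(12), np.int64(12), np.int64(17), np.int64(17), np.int64(18), np.int64(17), np.int64(17), np.int64(17), np.int64(17), np.int64(17), np.int64(17), np.int64(17), np.int64(17), np.int64(17), np.int64(16), np.int64(16), np.int64(16), np.int64(16), np.int64(0), np.int64(0), np.int64(0)]
```

Emit:
{"name": "drive_tool", "arguments": {"commands": [0.2,0,-5,0.8,0.2,0,-10,0.8,0.2,0,-14,0.8,0.2,0,-15.5,0.8,0.2,0,-16.2,0.8,0.2,0,-16.2,0.8]}}

```text
time: 2.15
position: [0.5309, -0.3204, 0.004]
tcp_rot: [0.607, 0.795, 0.0, 0.0]
ft_force: [-0.3, -0.1, 0.3]
gripper_width: 0.6
gripper_force: 0.0
```

Emit:
{"name": "drive_tool", "arguments": {"commands": [0,0,0,0,0,0,0,0,0,0,0,0,0,0,0,0,0,0,0,0,0,0,0,0,0,0,0,0,0,0,0,0], "hand": 0, "force": 50}}

```text
time: 2.95
position: [0.5304, -0.3202, 0.0038]
tcp_rot: [0.607, 0.795, -0.0, 0.0]
ft_force: [-0.4, 0.5, 3.7]
gripper_width: 0.165
gripper_force: 50.0
```

Gripped at 15.5 mm width. I lift, then line up behind the ring and look.

Emit:
{"name": "drive_tool", "arguments": {"commands": [0,0,3,0,0,0,7,0,-2,3,11,-7,-4,6,14.6,-14,-6,9,14.6,-21,-6.7,9.5,14.6,-25.7,-6.7,9.5,14.6,-25.7,-6.7,9.5,14.6,-25.7,-6.7,9.5,14.6,-25.7]}}

```text
time: 3.85
position: [0.464, -0.2259, 0.1491]
tcp_rot: [0.768, 0.64, 0.0, 0.0]
ft_force: [-0.3, 0.3, -0.8]
gripper_width: 0.166
gripper_force: 50.0
```

```bash
python3 - <<'E'
from h import *
r=shot('wrist','w2.png');np.savez('w2.npz',**r)
s=monitor.get_state();print(s['time'],s['position'],s['tcp_rot'],s['gripper_width'])
E
```

```text
3.9 [ 0.46386108 -0.22589528  0.14898866] [ 7.68163383e-01  6.40253864e-01  6.76924277e-05 -3.50145450e-05] 0.16239795334411167
```

View pics/w2.png

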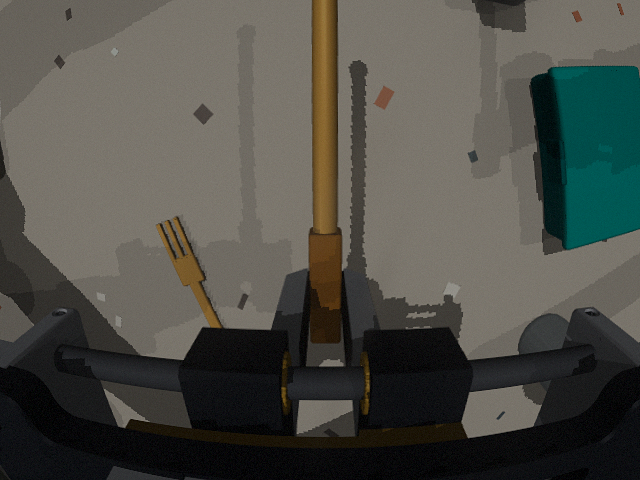

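The wrist view shows the rod held straight at column 324, but the ring is out of frame. The fixed cameras' depth gives the rod and ring together.

```bash
cat > t.py <<'E'
from h import *
import sys
np.set_printoptions(precision=4,suppress=True)
s=monitor.get_state();print(s['position'],s['gripper_width'])
q=s['tcp_rot'];yaw=2*np.arctan2(q[1],q[0]);d=np.array([np.cos(yaw),np.sin(yaw)]);print('yaw',np.degrees(yaw))
for n in('top','scene'):
    r=shot(n,n+sys.argv[1]+'.png');W=world(r);h=cv2.cvtColor(r['image'],cv2.COLOR_RGB2HSV);H,S,V=h[...,0],h[...,1],h[...,2];ok=r['range_z']>0
    a=(W[...,:2]-s['position'][:2])@d; b=(W[...,:2]-s['position'][:2])@[-d[1],d[0]]
    k=ok&(H>5)&(H<28)&(S>90)&(a>.035)&(a<.23)&(abs(b)<.03)&(abs(W[...,2]-s['position'][2])<.04)
    P=W[k];print(n,'rod px',len(P))
    if len(P)>20:
        A,B=a[k],b[k]; pz=np.polyfit(A,P[:,2],1);pb=np.polyfit(A,B,1);print(' a range',A.min(),A.max(),'z slope',pz[0],'z@.1',np.polyval(pz,.1),'zmax',P[:,2].max(),'lat slope',pb[0],'lat@.1',np.polyval(pb,.1))
    k=ok&(H>105)&(H<130)&(S>140)&(W[...,0]>.4)&(W[...,0]<.62)&(abs(W[...,1]-.06)<.12)&(W[...,2]>.02)
    P=W[k]
    if len(P)>20:
        c,_,_=axis(P);top=P[P[:,2]>P[:,2].max()-.012];hd=np.degrees(axis(top)[2])
        print(' blue',len(P),'zmax',np.percentile(P[:,2],99),'a',np.percentile(a[k],[1,99]),'b',np.percentile(b[k],[1,99]),'xy',P.min(0),P.max(0), cv2.minAreaRect((P[:,:2]*1000).astype(np.float32)))
E
python3 t.py 2
```

```text
[ 0.4639 -0.2259  0.149 ] 0.16239795334411167
yaw 79.62150455620562
top rod px 514
 a range 0.03543438434880165 0.2095572034103326 z slope 0.0012499547302815917 z@.1 0.15750823228345626 zmax 0.1629419080161778 lat slope 0.0014364950174471738 lat@.1 0.001432431976631718
 blue 303 zmax 0.07269704708251545 a [0.2618 0.2888] b [-0.0186  0.0242] xy [0.487  0.0279 0.021 ] [0.533  0.0622 0.0738] ((511.3216857910156, 45.47686767578125), (27.702566146850586, 46.097015380859375), 80.08656311035156)
scene rod px 211
 a range 0.10466361621046563 0.2097663977820738 z slope 0.0032906907730253657 z@.1 0.15652219075587406 zmax 0.16362208621575858 lat slope 0.00268431475376743 lat@.1 -0.00303666599107102
 blue 350 zmax 0.0713996632984236 a [0.2622 0.2913] b [-0.0262  0.0174] xy [0.4931 0.0275 0.0227] [0.5408 0.0642 0.0765] ((519.4263305664062, 46.44434356689453), (33.40372848510742, 47.190521240234375), 74.36359405517578)
```

The rod is level and straight, and the ring is within about 1.5 mm of its line, 276 mm ahead. I lower by 10.7 cm and push the tip partly in.

Emit:
{"name": "drive_tool", "arguments": {"commands": [0,0,-4,0,0,0,-8,0,0,0,-10.7,0,0,0,-10.7,0,0,0,-10.7,0,0.36,1.97,-10.7,0,0.72,3.93,-10.7,0,0.99,5.41,-10.7,0,1.26,6.89,-10.7,0,1.26,6.89,-10.7,0]}}

```text
time: 5.0
position: [0.4781, -0.1543, 0.0444]
tcp_rot: [0.767, 0.642, 0.002, 0.001]
ft_force: [0.6, -0.4, -0.7]
gripper_width: 0.162
gripper_force: 50.0
```

```bash
python3 t.py 3; python3 - <<'E'
import cv2
a=cv2.imread('pics/scene3.png')[180:310,260:420];b=cv2.imread('pics/top3.png')[190:320,230:390]
cv2.imwrite('pics/c3.png',cv2.resize(cv2.hconcat([a,b]),(800,325),interpolation=cv2.INTER_CUBIC))
E
```

```text
[ 0.4781 -0.1543  0.0444] 0.16190960784120842
yaw 79.8274384135027
top rod px 357
 a range 0.035019073604402894 0.1849745068779826 z slope -0.0012689968842006165 z@.1 0.05280016096773435 zmax 0.05844722872786301 lat slope -0.0017687947293300308 lat@.1 0.0012798267059931478
 blue 289 zmax 0.07225753346502513 a [0.1887 0.2157] b [-0.0176  0.0245] xy [0.4882 0.0285 0.0257] [0.5325 0.0619 0.0726] ((510.61236572265625, 45.59642791748047), (27.599557876586914, 42.66132354736328), 79.53492736816406)
scene rod px 155
 a range 0.10942717389199226 0.19927247729547157 z slope -0.05469136248968612 z@.1 0.05376381020728051 zmax 0.05737628661164562 lat slope 0.0397472229955846 lat@.1 -0.0045487326935562825
 blue 286 zmax 0.07074136216176698 a [0.1889 0.2186] b [-0.0266  0.0177] xy [0.4932 0.0268 0.0231] [0.5418 0.064  0.074 ] ((518.5690307617188, 44.93067932128906), (31.771448135375977, 47.055721282958984), 77.128173828125)
```

View pics/c3.png

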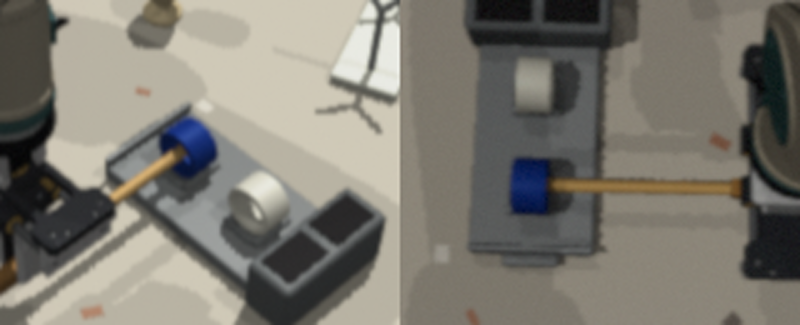

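The rod tip is inside the bore and the ring hasn't moved. I push it in the remaining 10 cm.

Emit:
{"name": "drive_tool", "arguments": {"commands": [0.36,1.97,0,0,0.72,3.93,0,0,1.08,5.9,0,0,1.44,7.87,0,0,1.8,9.94,0,0,1.8,9.94,0,0,1.8,9.94,0,0]}}

```text
time: 5.8
position: [0.4942, -0.0581, 0.0429]
tcp_rot: [0.768, 0.64, -0.0, 0.001]
ft_force: [1.1, -0.5, -0.4]
gripper_width: 0.165
gripper_force: 50.0
```

Emit:
{"name": "drive_tool", "arguments": {"commands": [0,0,0.6,0,0,0,1.2,0,0,0,2,0,0,0,3,0,0,0,4,0,0,0,5,0,0,0,5,0]}}

```text
time: 6.5
position: [0.4951, -0.0568, 0.0941]
tcp_rot: [0.768, 0.64, 0.001, 0.001]
ft_force: [-0.5, 0.2, -0.1]
gripper_width: 0.161
gripper_force: 50.0
```

```bash
python3 t.py 4; python3 - <<'E'
import cv2
a=cv2.imread('pics/scene4.png')[160:310,260:460];b=cv2.imread('pics/top4.png')[190:340,200:400]
cv2.imwrite('pics/c4.png',cv2.resize(cv2.hconcat([a,b]),(800,300),interpolation=cv2.INTER_CUBIC))
E
```

```text
[ 0.4951 -0.0568  0.0941] 0.16112862391697153
yaw 79.61818334644634
top rod px 379
 a range 0.03813322051468209 0.20752831779170577 z slope -0.00013028509804983456 z@.1 0.10184735455147756 zmax 0.10736823856367528 lat slope 0.004813591783743324 lat@.1 0.0008990598693915223
 blue 317 zmax 0.1118033485560478 a [0.0918 0.119 ] b [-0.0182  0.0237] xy [0.489  0.0305 0.0644] [0.5365 0.0639 0.1127] ((512.8304443359375, 47.276424407958984), (27.730688095092773, 45.3249397277832), 79.5134506225586)
scene rod px 117
 a range 0.03618903625396725 0.20880795889459375 z slope 0.002788360655725882 z@.1 0.1006629694468343 zmax 0.10681590715942546 lat slope -0.013093992231138501 lat@.1 -0.0019427809926461977
 blue 80 zmax 0.10419928781143473 a [0.092  0.1201] b [-0.0272 -0.006 ] xy [0.5189 0.0287 0.0639] [0.5418 0.0596 0.107 ] ((529.9469604492188, 44.573856353759766), (28.38951301574707, 22.131685256958008), 72.25923156738281)
```

View pics/c4.png

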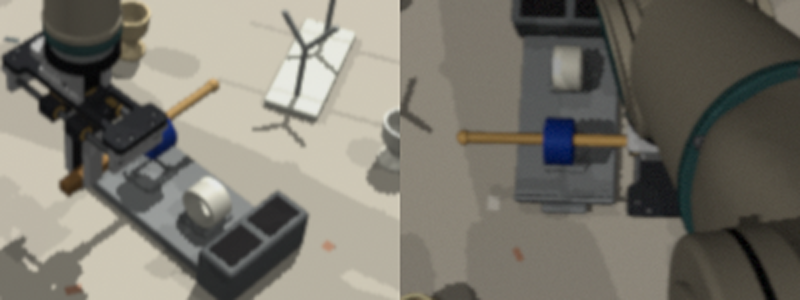

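The ring hangs on the rod about 105 mm from the grip, and the white ring hasn't moved. I lift and carry gently to above the forks.

Emit:
{"name": "drive_tool", "arguments": {"commands": [0,0,1,0,0,0,3,0,0,0,6,0,0,0,9,0,0.3,0.9,10.6,0.8,1.0,2.8,10.6,2.3,2.0,5.6,10.6,4.5,2.9,8.5,10.6,6.8,3.9,11.3,10.6,9,4.9,14.1,10.6,11.3,5.9,16.9,10.6,13.5,6.9,19.7,10.6,15.8,7.8,22.6,10.6,18,8.5,24.4,10.6,19.5,9.1,26.3,10.6,21,9.5,27.3,10.6,21.8,9.8,28.2,10.6,22.5,9.8,28.2,10.6,22.5,9.8,28.2,10.6,22.5]}}

```text
time: 8.5
position: [0.5918, 0.2242, 0.1984]
tcp_rot: [0.629, 0.778, -0.001, 0.0]
ft_force: [-0.8, -0.7, -1.1]
gripper_width: 0.166
gripper_force: 50.0
```

```bash
cat > s.py <<'E'
from h import *
import sys
np.set_printoptions(precision=4,suppress=True)
s=monitor.get_state();p=s['position'];q=s['tcp_rot'];yaw=2*np.arctan2(q[1],q[0]);d=np.array([np.cos(yaw),np.sin(yaw)]);print(s['time'],p,np.degrees(yaw),s['gripper_width'])
for n in('top','scene'):
    r=shot(n,n+sys.argv[1]+'.png');W=world(r);h=cv2.cvtColor(r['image'],cv2.COLOR_RGB2HSV);H,S,V=h[...,0],h[...,1],h[...,2];ok=r['range_z']>0
    a=(W[...,:2]-p[:2])@d;b=(W[...,:2]-p[:2])@[-d[1],d[0]];Z=W[...,2]
    def rep(t,k):
        if k.sum()<5:print(n,t,'none');return
        pb=np.polyfit(a[k],b[k],1);print(n,t,k.sum(),'a',np.percentile(a[k],[1,50,99]),'b',np.percentile(b[k],[1,50,99]),'z',np.percentile(Z[k],[1,50,99]),'bslope',pb[0])
    rep('rod',ok&(H>5)&(H<28)&(S>90)&(a>.035)&(a<.23)&(abs(b)<.03)&(abs(Z-p[2])<.04))
    rep('blue',ok&(H>105)&(H<130)&(S>140)&(a>0)&(a<.25)&(abs(b)<.05)&(Z>.05))
    g=ok&(S<90)&(abs(b)<.045)
    for f in(.044,.164):
        for lo,hi in((.07,.09),(.115,.128)):
            m=g&(abs(a-f)<.018)&(Z>lo)&(Z<hi)
            if lo<.1: rep(f'fork{f} vert',m)
            else: rep(f'fork{f} L',m&(b>.005));rep(f'fork{f} R',m&(b<-.005))
    rep('base',ok&(S<60)&(V>100)&(Z>.008)&(Z<.016)&(a>0)&(a<.2)&(abs(b)<.05))
E
python3 s.py 5
```

```text
8.5 [0.5918 0.2242 0.1984] 102.07292031844827 0.1661278878177938
top rod none
top blue none
top fork0.044 vert none
top fork0.044 L none
top fork0.044 R none
top fork0.164 vert none
top fork0.164 L none
top fork0.164 R none
top base none
scene rod none
scene blue 108 a [0.0862 0.0939 0.1152] b [-0.0244 -0.0107  0.0218] z [0.169  0.1906 0.2116] bslope -0.14134951586079142
scene fork0.044 vert 18 a [0.0397 0.044  0.0497] b [-0.0068 -0.0036  0.0017] z [0.0706 0.0774 0.0895] bslope 0.3492362909996522
scene fork0.044 L 20 a [0.04   0.0445 0.0522] b [0.0113 0.0176 0.0233] z [0.116  0.1196 0.1268] bslope -0.008210763419943945
scene fork0.044 R 19 a [0.0414 0.0442 0.0508] b [-0.0311 -0.0239 -0.0166] z [0.1154 0.1217 0.1276] bslope -0.009187011376100835
scene fork0.164 vert 20 a [0.1608 0.1637 0.1674] b [-0.0072 -0.0039  0.0005] z [0.0702 0.0809 0.0896] bslope 0.23049584054688846
scene fork0.164 L none
scene fork0.164 R 17 a [0.1581 0.1652 0.1671] b [-0.0334 -0.0257 -0.0182] z [0.1157 0.1215 0.1276] bslope 0.07886214233647144
scene base 929 a [0.0219 0.0939 0.1873] b [-0.0377 -0.0079  0.03  ] z [0.0082 0.0114 0.0155] bslope -0.02437281777467788
```

The forks sit at 44 and 164 mm along the rod and within about 1 mm laterally. The handle ends at 30 mm and the ring is at about 101 mm, so everything clears. I descend.

Emit:
{"name": "drive_tool", "arguments": {"commands": [0,0,-1,0,0,0,-2.5,0,0,0,-4,0,0,0,-5.5,0,0,0,-7,0,0,0,-8,0,0,0,-8.7,0,0,0,-9.2,0,0,0,-9.2,0,0,0,-9.2,0]}}

```text
time: 9.6
position: [0.5923, 0.2254, 0.1069]
tcp_rot: [0.628, 0.778, 0.0, 0.0]
ft_force: [-0.1, -0.1, -0.8]
gripper_width: 0.164
gripper_force: 50.0
```

```bash
python3 s.py 6 | grep -v top; python3 - <<'E'
import cv2
from h import *
a=cv2.imread('pics/scene6.png')[90:250,320:520];shot('wrist','w6.png');b=cv2.imread('pics/w6.png')
cv2.imwrite('pics/c6.png',cv2.hconcat([cv2.resize(a,(400,320)),cv2.resize(b,(400,320))]))
E
```

```text
9.6 [0.5923 0.2254 0.1069] 102.12343417103848 0.16394068745649357
scene rod 23 a [0.0356 0.1982 0.2091] b [-0.0074 -0.0014  0.0031] z [0.1097 0.1146 0.1186] bslope -0.01612678185702825
scene blue 62 a [0.0547 0.0939 0.114 ] b [-0.0239 -0.0078  0.0202] z [0.0806 0.0977 0.1403] bslope -0.2831686667503248
scene fork0.044 vert none
scene fork0.044 L none
scene fork0.044 R 18 a [0.0388 0.042  0.0465] b [-0.0313 -0.0235 -0.0186] z [0.1151 0.1224 0.1277] bslope -0.1490361940007887
scene fork0.164 vert none
scene fork0.164 L none
scene fork0.164 R 8 a [0.1564 0.1616 0.1647] b [-0.0267 -0.021  -0.018 ] z [0.1151 0.1179 0.1203] bslope -0.2979146507099834
scene base 714 a [0.0198 0.0741 0.1843] b [-0.0373 -0.0151  0.0308] z [0.0081 0.0113 0.0156] bslope -0.15724028512402757
```

View pics/c6.png

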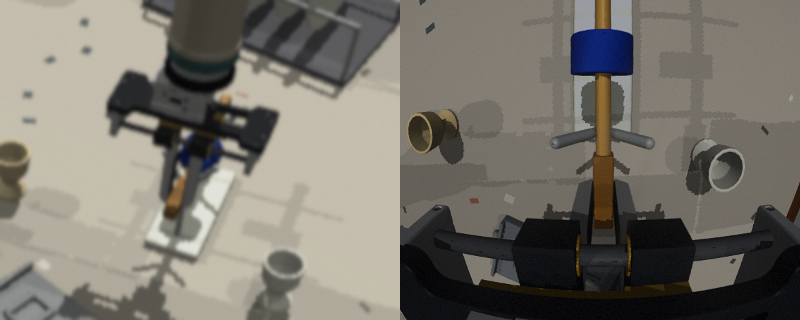

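The wrist view shows the rod centred in the near fork (about (603,143) in the composite), the handle short of it, and the ring past it. I lower the last 4 mm in small steps.

Emit:
{"name": "drive_tool", "arguments": {"commands": [0,0,-0.2,0,0,0,-0.3,0,0,0,-0.4,0,0,0,-0.4,0,0,0,-0.4,0]}}

```text
time: 10.25
position: [0.5919, 0.2253, 0.1026]
tcp_rot: [0.629, 0.778, 0.0, -0.0]
ft_force: [-0.6, -0.4, 1.8]
gripper_width: 0.167
gripper_force: 50.0
```

Contact shows at +1.8 N, so the rod is seated. I release gently.

Emit:
{"name": "drive_tool", "arguments": {"commands": [0,0,0,0,0,0,0,0,0,0,0,0,0,0,0,0,0,0,0,0,0,0,0,0], "hand": 45, "force": 10}}

```text
time: 10.85
position: [0.592, 0.2253, 0.1025]
tcp_rot: [0.628, 0.778, 0.0, 0.0]
ft_force: [0.4, 0.1, 0.8]
gripper_width: 0.449
gripper_force: 0.0
```

Emit:
{"name": "drive_tool", "arguments": {"commands": [0,0,1,0,0,0,3,0,0,0,6,0,0,0,10,0,0,0,14,0,0,-4,17,0,0,-9,18,0,0,-14,18,0,0,-19,18,0,0,-24,18,0,0,-28,18,0,0,-32,18,0,0,-32,18,0,0,-32,18,0]}}

```text
time: 12.25
position: [0.5919, -0.0956, 0.2831]
tcp_rot: [0.629, 0.777, 0.0, 0.0]
ft_force: [-0.6, 0.3, -0.1]
gripper_width: 0.452
gripper_force: 0.0
```

```bash
python3 - <<'E'
from h import *
for n in('top','scene'):shot(n,n+'7.png')
a=cv2.imread('pics/scene7.png')[90:330,240:540];b=cv2.imread('pics/top7.png')[150:390,70:370]
cv2.imwrite('pics/c7.png',cv2.resize(cv2.hconcat([a,b]),(800,320),interpolation=cv2.INTER_CUBIC));print(monitor.get_state()['ft_force'])
E
```

```text
[ 0.56803522  0.65177154 -0.03228905]
```

View pics/c7.png

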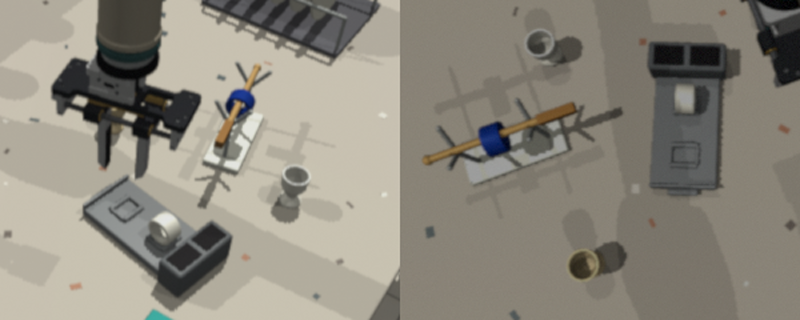

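The rod lies in both forks with the blue ring hanging between them, at (240,100) on the left and (493,138) on the right. The white ring and the other items are undisturbed, and the gripper is clear.

```bash
python3 -c "
from cell import bot
print(bot.close_job())"
```

```text
the job is handed in; nothing more can be done
None
```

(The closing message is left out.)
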